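# Open the safety cap of the cleaner jug in the bench cleats

## Robot

A 6-joint arm with a two-finger parallel gripper is mounted at the origin on the work surface. World frame = base frame: x ahead of the robot, y to its left, z up, the work surface at z = 0. Lengths are in m, angles in rad, forces in N, time in s.
With the tool pointing down it reaches from about 0.4 to 0.825 m from the base axis. Payload 7 kg.
Tool frame: the origin (TCP) lies midway between the tips of the shut fingers; the grasp point (between the pads) lies 19 mm behind it; z points along the fingers, y is the line along which they close (so a half turn about z gives the same grasp; the last joint's range is limited). The gripper opens to 88 mm and grips with 3 to 60 N. Pads are 19 mm wide; open, the fingers measure 130 mm over their backs; the gripper's body (78 mm by 193 mm) begins 47 mm behind the grasp point.
Start: joints at [1.489, 0.359, 0.012, 0, -1.224, -0.288], TCP at [0.244, 0.629, 0.227] pointing down, gripper open.
Joint ranges: [-3.07, 3.07], [-1.43, 2.12], [-1.02, 1.25], [-3.03, 1.67], [-3.05, -0], [-3.03, 3.03]. Speed limits (rad/s): [2.39, 2.39, 3.01, 3.14, 3.14, 3.14].

## Interface

Orientations are given as [roll, pitch, yaw] about the fixed x, y, z axes, in that order (R = Rz(yaw) Ry(pitch) Rx(roll)).
In Python, from station import arm, grab_frame, camera_params, spot_in gives the robot as it stands.
- The arm moves only by the shell command python3 -m jog 'ROWS' [FORCE]. ROWS is JSON, a list that holds one entry, the list of rows, each a list of 7 numbers: the shift along the tool's x, y, z in mm, then the turn, a rotation vector about the tool's x, y, z in rad, then the finger opening in mm, from 0 to 87.6. In form: [[[x, y, z, wx, wy, wz, fingers], ...]]. A call has 1 to 20 rows; each row is the pose to reach, as a shift and turn from the pose commanded when the call began, along the tool's axes at that moment; what a row does not reach only later rows make up. A row lasts 1/8 s, in which the tool goes at most 62.5 mm and 10.7 degrees, less where a joint would pass 70% of its speed; a pose out of reach is approached as far as the arm can. A call with a gripper value outside its range is refused whole. The fingers move at their own pace and stop on an object; FORCE is the grip in N (left out, the last holds). Time passes only in rows, so rows that repeat a pose let the fingers close. It gives the time, the measured TCP pose, the force, the opening and the grip force at its end, in the units of the state.
- arm.get_state(): the state, without advancing time (a new reading comes with each control period).
- grab_frame(name): name is "scene" or "top" or "wrist"; returns (picture, depth): 384x512x3 uint8, blue, green, red; 384x512 float32, m along the optical axis (not along the pixel's ray), 0 where there is no reading.
- camera_params(name): a dict with "mtx" (3x3 intrinsics, pixels), "R" (3x3) and "t" (3): a world point X has camera coordinates R X + t. Camera axes: x right, y down, z forward; pixel columns grow to the right and rows downward; lengths in m; the calibration is good to about 2 mm. The wrist camera is an equidistant fisheye: a pixel r from the principal point sees the ray r / f radians off the axis. A picture is of the moment at which its call begins: read the wrist's pose just before it. camera_params takes no time and is no camera call; for the wrist camera it gives the pose at the moment of the call.
- arm.job_done(): hands the job in; it is judged then, once.
Trained networks look in the newest picture that a camera, given by its name, has taken for a name from the list of things; names that differ only in an ending like _2 or _b are one class to them, and where a whole thing is asked for, a point or a joint stands for the part that bears it (a point fixed in the world has none). Each returns a list of dicts, best first, with "confidence" (0 to 1); they miss things now and then, are a little off and sometimes report something else, mostly with a low value. They report only what shows in the picture. A call takes as long as a camera call.
- spot_in(query, camera): "uv" ([column, row] in pixels, amid what is visible of it).
The state is a dict: "t": time; "q": joint angles; "qd": joint speeds; "joint_efforts": joint torques, N m; "eef_pos": TCP position; "ee_rot": TCP orientation; "force": force on the tool from outside, world axes, zero at the start; "moment": the same for the moment, N m; "width": finger opening in m; "gripper_force": force on a finger pad.
Only numpy, scipy, OpenCV 4.12 (cv2) and the standard library are available. Lean on these libraries where they do the work, as an engineer would, in place of code of your own. Each camera call takes 0.05 s, during which the arm holds its last target. There are 200 camera calls.

## Task

Push the cleaner jug along the bench, upright and without picking it up, until it is fully home and square against the back of the wooden cleats. Then press its push-and-turn safety cap down, twist it anticlockwise until it is free and lift it straight up, and finish while still holding the cap level, roughly 8 cm above the open neck, with the jug still home. Leave the other things on the bench where they are.

Things in the scene. Friction and masses are not known exactly. Their poses are not given: they have to be found in the camera images.
- jug: White plastic cleaner jug, 0.5 to 0.95 kg, loose and upright: a block 110 mm long (its x), 80 mm wide (y), 86 mm high, with a round neck 25 mm in diameter on its flat top, 25 mm forward (+x) of the middle. Starts 110 to 140 mm short of home, up to 15 mm aside and 0.1 rad askew, neck end towards the cleats. Origin: centre of the underside; x points to the neck end, z up.
- cap: Round black ribbed safety cap on the neck, 46 mm in diameter, 32 mm high, 40 g. Origin: centre of its underside, z up; x starts along the jug's x. Locked, its underside is 100 mm, its top 132 mm above the bench, 14 mm free below the skirt. To free: press 5 to 8 mm straight down, keep pressed, turn 60 degrees anticlockwise from above (free from 45, hard stop at 74), lift. Clockwise is blocked.
- plug (a joint): Grey spring plug, 18 mm in diameter, in the mouth of the neck; the cap bears on it and it stands 8 mm out when up. Value: how far it is pressed in (m): 0 = up (cap locked, or off), 0.008 = cap fully down on the neck, a hard stop. Pressing takes 5 N to start, 1 N more per mm, 13 N at the stop; inner teeth block the turn until about 5 mm. A cap let up before 45 degrees of turn stays caught.
- neck (a point): Centre of the rim of the jug's neck, on the neck's axis, 119 mm above the jug's underside (inside the cap until it is off); axes as the jug's.
- cleats: U of wooden strips 30 mm high, fixed to the bench, mouth roughly towards the robot: a back strip and two side strips 90 mm apart inside, whose tips flare out by 20 degrees. Origin: on the bench, where the jug's origin is when home. x points to the back strip (near face at +55 mm); the side strips begin 10 mm before the origin, the flares 57 mm before it, the mouth about 123 mm wide.
- home (a point): The point on the bench where the jug's origin is when the jug is fully home against the back strip, 55 mm before that strip; x points to the back strip, as the jug's x must.
- spray_can: Upright aluminium spray can, 54 mm in diameter, 170 mm high, a bystander. Origin: centre of the underside.
- screw_jar: Closed glass screw jar, 68 mm in diameter, 90 mm high, a bystander. Origin: centre of the underside.
- wax_tin: Low round steel tin, 52 mm in diameter, 40 mm high, a bystander. Origin: centre of the underside.

How it is judged:
On the way, in this order (a step that is already met when the one before it is completed fails the run):
1. the jug is pushed home between the cleats, cap still locked on (horizontal distance between jug and home below 0.01 m and angle between the x axis of jug and the x axis of home, either way round below 0.12 rad and angle between jug's own z axis and vertical below 0.1 rad and z of cap in the frame of jug below 0.105 m), for 0.2 s.
2. the cap is pressed down at least 4 mm (value of joint plug above 0.004 m), for 0.05 s.
3. the cap is twisted at least 35 degrees while on the neck (angle between the x axis of cap and the x axis of jug, either way round above 0.61 rad and z of cap in the frame of jug below 0.115 m).
4. the cap is lifted clear of the neck and held by the fingers (z of cap in the frame of neck above 0.03 m and contact force between the fingers and cap above 1 N), for 0.2 s.
At the end, for the whole second after the job is handed in: The jug stands upright, its origin within 10 mm of home and within 0.12 rad of the cleats' direction; the fingers hold the cap still and level (within 0.3 rad), its underside 35 to 150 mm above the neck's rim, its axis within 35 mm of the neck's, and it touches nothing of the jug (horizontal distance between jug and home below 0.01 m and angle between the x axis of jug and the x axis of home, either way round below 0.12 rad and angle between jug's own z axis and vertical below 0.1 rad and z of cap in the frame of neck between 0.035 and 0.15 m and horizontal distance between cap and neck below 0.035 m and angle between cap's own z axis and vertical below 0.3 rad and contact force between the fingers and cap above 1 N and contact force between cap and jug below 0.1 N and linear speed of cap below 0.03 m/s and linear speed of jug below 0.02 m/s); the arm keeps its last pose, push and grip.
It fails at once if the jug is tipped by more than 0.3 rad (angle between jug's own z axis and vertical above 0.3 rad).
It fails at once if the jug is picked up more than 25 mm off the bench (height (world z) of jug above 0.025 m).
It fails at once if the spray can is moved more than 30 mm (distance of spray_can from where it was at the start of the episode above 0.03 m).
It fails at once if the screw jar is moved more than 30 mm (distance of screw_jar from where it was at the start of the episode above 0.03 m).
It fails at once if the wax tin is moved more than 30 mm (distance of wax_tin from where it was at the start of the episode above 0.03 m).
It also fails if it takes over 51 s, if anything falls off the work surface, if the arm or the gripper's body presses on something with over 40 N, if the wrist force passes 120 N, or if a joint passes its speed limit or range.

## Working session

There is one attempt and no reset: what is moved stays moved. The work goes in short steps, Python scripts to look and compute and a shell command to move; the robot and the scene stay as the last step left them, time stands still between calls to the robot, and variables do not carry over. Pictures are saved under pics/ and viewed, at most 10 in all, crops included, and the job is handed in when it is done.

```bash
mkdir -p pics; ls; cat > h.py <<'E'
import numpy as np, cv2
from station import arm, grab_frame, camera_params, spot_in
def cloud(name):
    img,d=grab_frame(name); p=camera_params(name); K=p["mtx"]
    v,u=np.mgrid[0:d.shape[0],0:d.shape[1]]
    C=np.stack([(u-K[0,2])/K[0,0]*d,(v-K[1,2])/K[1,1]*d,d],-1)
    W=(C-p["t"])@p["R"]   # R^T (C-t)
    W[d==0]=np.nan
    return img,W
E
python3 - <<'E'
from h import *
s=arm.get_state(); print({k:np.round(s[k],3) for k in ("t","q","eef_pos","ee_rot","force","width")})
for c in ("top","scene"):
    img,W=cloud(c); cv2.imwrite(f"pics/{c}0.png",img); np.save(f"{c}0.npy",W)
    for n in ("jug","cap","cleats","spray_can","screw_jar","wax_tin"):
        for r in spot_in(n,c)[:2]:
            u,v=np.round(r["uv"]).astype(int); print(c,n,u,v,round(r["confidence"],2),np.round(W[v,u],3))
E
```

```text
pics
{'t': np.float64(0.0), 'q': array([ 1.489,  0.359,  0.011, -0.   , -1.224, -0.288]), 'eef_pos': array([0.244, 0.629, 0.226]), 'ee_rot': array([ 3.14, -0.  , -0.37]), 'force': array([0.69 , 0.253, 0.063]), 'width': np.float64(0.088)}
top jug 256 205 0.91 [0.482 0.    0.087]
top cap 254 182 0.88 [0.528 0.006 0.131]
top cleats 250 131 0.84 [0.695 0.023 0.009]
top spray_can 415 189 0.74 [ 0.518 -0.357  0.155]
top screw_jar 88 150 0.92 [0.603 0.413 0.093]
top wax_tin 127 227 0.82 [0.425 0.316 0.039]
top wax_tin 252 204 0.6 [0.485 0.01  0.084]
scene jug 245 190 0.73 [ 0.53  -0.034  0.083]
scene cap 255 175 0.62 [ 0.541 -0.007  0.132]
scene cleats 304 228 0.7 [0.704 0.007 0.027]
scene spray_can 145 279 0.97 [ 0.563 -0.387  0.153]
scene screw_jar 360 128 0.96 [0.631 0.395 0.069]
scene wax_tin 292 125 0.75 [0.44  0.3   0.029]
```

View pics/top0.png

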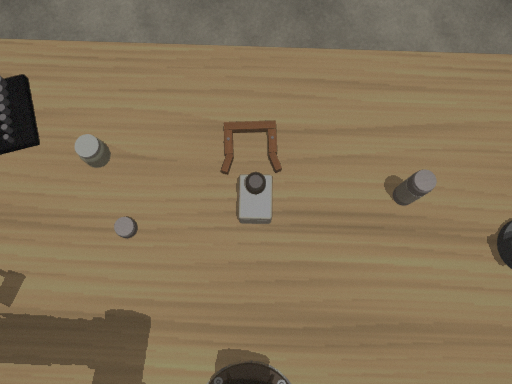

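```bash
python3 - <<'E'
from h import *
W=np.load("top0.npy")
near=(np.abs(W[...,1])<.13)&(W[...,0]>.35)&(W[...,0]<.85)
def box(lo,hi,m=near):
    k=m&(W[...,2]>lo)&(W[...,2]<hi); P=W[k][:,:2]; r=cv2.minAreaRect((P*1000).astype(np.float32)); return P,r
P,r=box(.08,.095); print("jug top",r,P.mean(0))
P,r=box(.12,.14); print("cap",r,P.mean(0), cv2.minEnclosingCircle((P*1000).astype(np.float32)))
m=near&(W[...,0]>.54); P,r=box(.018,.04,m); print("cleats",r,len(P))
img=np.zeros((480,480),np.uint8)
k=near&(W[...,2]>.018)&(W[...,2]<.04)
P=W[k]; 
# raster 1px=1mm*... x up
c=np.full((520,300,3),255,np.uint8)
for lo,hi,col in((.015,.04,(0,0,255)),(.08,.095,(0,160,0)),(.12,.14,(0,0,0))):
    Q=W[near&(W[...,2]>lo)&(W[...,2]<hi)]
    c[np.clip(((.86-Q[:,0])*1000).astype(int),0,519),np.clip(((.15-Q[:,1])*1000).astype(int),0,299)]=col
cv2.imwrite("pics/map.png",c)
E
```

```text
jug top ((505.19635009765625, 3.2155380249023438), (108.99950408935547, 77.51705169677734), 2.1350252628326416) [0.49415773 0.00299543]
cap ((529.41943359375, 2.9822254180908203), (46.44162368774414, 44.15911102294922), 2.062811851501465) [0.52867735 0.00334621] ((529.6771240234375, 3.3073060512542725), 23.53572654724121)
cleats ((648.6975708007812, 20.12606430053711), (136.1719970703125, 153.11190795898438), 3.599142074584961) 1168
```

View pics/map.png

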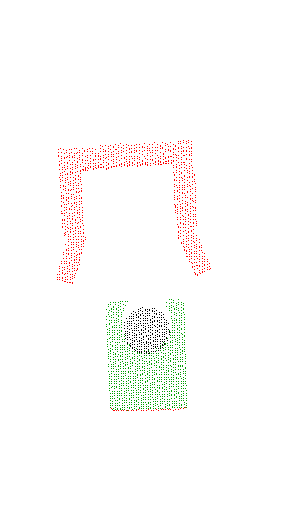

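The top view shows the jug at about (255,198) with its cap at (256,182), short of the cleats at (250,130–170). The height map confirms it, and the bystanders are well clear. Next I'll fit home accurately and work out the pushing pose.

```bash
cat >> h.py <<'E'
from scipy.spatial.transform import Rotation as Ro
def rows(xyz,yaw):
    s=arm.get_state(); A=Ro.from_euler("xyz",s["ee_rot"]); B=Ro.from_euler("xyz",[np.pi,0,yaw])
    print("shift mm",np.round(A.inv().apply(np.array(xyz)-s["eef_pos"])*1000,1),"turn",np.round((A.inv()*B).as_rotvec(),3), "t",round(s["t"],2), "F",np.round(s["force"],1))
E
python3 - <<'E'
from h import *
W=np.load("top0.npy"); X,Y,Z=np.moveaxis(W,-1,0)
st=(Z>.025)&(Z<.036)&(X>.60)&(X<.75)&(np.abs(Y)<.11)
# inner edge of back strip: min x per y bin, sides inner: extreme y per x bin
bx=[(y,np.nanmin(X[st&(np.abs(Y-y)<.002)&(X>.66)])) for y in np.arange(-.015,.06,.004)]
a=np.polyfit(*np.array(bx).T,1); print("back",a,"yaw",-a[0])
xs=np.arange(.635,.68,.004); l=[];r=[]
for x in xs:
    k=st&(np.abs(X-x)<.002); l.append(np.nanmin(Y[k&(Y>.03)])); r.append(np.nanmax(Y[k&(Y<.01)]))
pl=np.polyfit(xs,l,1);pr=np.polyfit(xs,r,1);print("sides",pl,pr, np.polyval(pl,.66),np.polyval(pr,.66))
P=np.c_[X,Y][(0,)] if 0 else None
rows([.43,.002,.227],.05)
E
```

```text
back [-0.08086489  0.69594417] yaw 0.08086489306083257
sides [0.0579197  0.03013777] [ 0.10562785 -0.09535591] 0.06836476939286132 -0.0256415318000342
shift mm [ 4.002e+02  5.177e+02 -5.000e-01] turn [-0.    0.   -0.42] t 0.7 F [ 0.8 -0.3  0.2]
```

```bash
python3 -m jog '[[[100,130,0,0,0,-0.1,30],[200,260,0,0,0,-0.2,30],[300,400,0,0,0,-0.3,30],[396,521,0,0,0,-0.43,30],[396,521,0,0,0,-0.43,30],[396,521,0,0,0,-0.43,30],[396,521,0,0,0,-0.43,30],[396,521,0,0,0,-0.43,30],[396,521,0,0,0,-0.43,30],[396,521,0,0,0,-0.43,30],[396,521,0,0,0,-0.43,30],[396,521,0,0,0,-0.43,30],[396,521,0,0,0,-0.43,30],[396,521,0,0,0,-0.43,30],[396,521,0,0,0,-0.43,30],[396,521,0,0,0,-0.43,30]]]' 
python3 -c "
from h import *
rows([.425,0,.035],.06)"
```

```text
t: 2.7
eef_pos: [0.4249, 0.001, 0.2266]
ee_rot: [-3.142, -0.0, 0.061]
force: [-0.7, 0.2, 0.2]
width: 0.03
gripper_force: 0.0
shift mm [1.000e-01 1.000e+00 1.916e+02] turn [-0.    -0.     0.001] t 2.7 F [-0.7  0.2  0.2]
```

```bash
python3 -m jog '[[[0,0,50,0,0,0,30],[0,0,100,0,0,0,30],[0,0,150,0,0,0,30],[0,0,192,0,0,0,30],[0,0,192,0,0,0,30],[0,0,192,0,0,0,30]]]' && python3 -m jog '[[[8,0,0,0,0,0,30],[16,0,0,0,0,0,30],[24,0,0,0,0,0,30],[32,-1,0,0,0,0,30],[40,-1,0,0,0,0,30],[48,-2,0,0,0,0,30],[56,-2,0,0,0,0,30],[64,-2,0,0,0,0,30],[72,-3,0,0,0,0,30],[80,-3,0,0,0,0,30],[88,-3,0,0,0,-0.01,30],[95,-3,0,0,0,-0.01,30],[102,-4,0,0,0,-0.01,30],[108,-4,0,0,0,-0.01,30],[114,-4,0,0,0,-0.02,30],[120,-4,0,0,0,-0.02,30],[126,-5,0,0,0,-0.02,30],[132,-5,0,0,0,-0.02,30],[136,-5,0,0,0,-0.02,30]]]'
python3 - <<'E'
from h import *
img,W=cloud("top"); cv2.imwrite("pics/top1.png",cv2.resize(img[100:260,150:360],None,fx=3.5,fy=3.5)); X,Y,Z=np.moveaxis(W,-1,0)
for c in ("jug","cap"): print(c,[(np.round(r["uv"]),round(r["confidence"],2)) for r in spot_in(c,"top")[:2]])
k=(Z>.08)&(Z<.0935)&(np.abs(Y)<.07)&(X>.58)&(X<.72); print(cv2.minAreaRect((np.c_[X[k],Y[k]]*1000).astype(np.float32)))
rows([.5747,.0143,.035],.08)
E
```

```text
t: 3.45
eef_pos: [0.4258, 0.0009, 0.0357]
ee_rot: [-3.142, -0.001, 0.061]
force: [-0.1, -0.2, 0.6]
width: 0.03
gripper_force: 0.0
t: 5.82
eef_pos: [0.5585, 0.0127, 0.0345]
ee_rot: [3.141, 0.004, 0.079]
force: [-8.6, -0.7, 1.9]
width: 0.0299
gripper_force: 3.9
jug [(array([ 86., 145.]), 0.57)]
cap []
((0.0, 0.0), (0.0, 0.0), 0.0)
shift mm [15.7 -0.2 -0.5] turn [ 0.     0.003 -0.001] t 5.97 F [-4.3 -1.8  0.6]
```

View pics/top1.png

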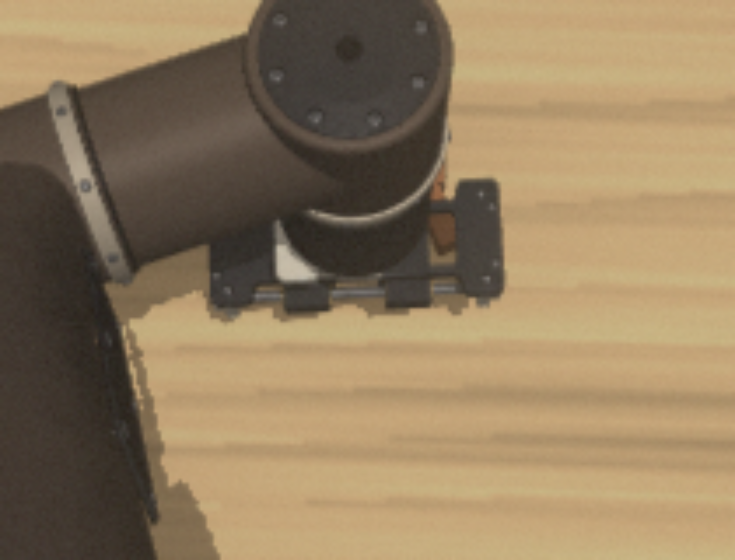

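The top view is blocked: the arm hides everything but a sliver of the jug at (295,262) of the crop. I'll keep pushing and watch the force.

```bash
python3 -m jog '[[[4,0,0,0,0,0,30],[8,0,0,0,0,0,30],[11,0,0,0,0,0,30],[13,0,0,0,0,0,30]]]'; python3 -m jog '[[[2,0,0,0,0,0,30],[3,0,0,0,0,0,30],[4,0,0,0,0,0,30]]]'; python3 -m jog '[[[1,0,0,0,0,0,30],[2,0,0,0,0,0,30],[2,0,0,0,0,0,30]]]'
```

```text
t: 6.48
eef_pos: [0.5709, 0.0137, 0.0345]
ee_rot: [3.141, 0.005, 0.079]
force: [-10.0, -0.7, 4.3]
width: 0.0298
gripper_force: 4.8
t: 6.85
eef_pos: [0.5744, 0.0139, 0.0346]
ee_rot: [3.141, 0.006, 0.079]
force: [-13.3, -0.3, 8.0]
width: 0.0297
gripper_force: 6.4
t: 7.22
eef_pos: [0.5743, 0.0139, 0.0346]
ee_rot: [3.141, 0.009, 0.079]
force: [-19.5, 1.4, 13.3]
width: 0.0299
gripper_force: 9.4
```

```bash
python3 -m jog '[[[-10,0,0,0,0,0,30],[-30,0,0,0,0,0,30],[-50,0,0,0,0,0,30],[-70,0,-50,0,0,0,80],[-90,0,-100,0,0,0,87],[-100,0,-150,0,0,0,87],[-110,0,-195,0,0,0,87],[-110,-60,-195,0,0,0,87],[-110,-120,-195,0,0,0,87],[-110,-180,-195,0,0,0,87],[-110,-230,-195,0,0,0,87],[-110,-230,-195,0,0,0,87],[-110,-230,-195,0,0,0,87]]]'
python3 - <<'E'
from h import *
img,W=cloud("top"); cv2.imwrite("pics/top2.png",cv2.resize(img[100:260,150:360],None,fx=3.5,fy=3.5)); X,Y,Z=np.moveaxis(W,-1,0)
print("cap",[(np.round(r["uv"]),round(r["confidence"],2)) for r in spot_in("cap","top")[:2]])
for lo,hi in((.08,.0935),(.12,.14)):
    k=(Z>lo)&(Z<hi)&(np.abs(Y)<.09)&(X>.54)&(X<.73); P=(np.c_[X[k],Y[k]]*1000).astype(np.float32); print(len(P),cv2.minAreaRect(P),cv2.minEnclosingCircle(P))
E
```

```text
t: 8.85
eef_pos: [0.4513, 0.2357, 0.2299]
ee_rot: [-3.141, -0.001, 0.081]
force: [-0.7, -0.5, 0.6]
width: 0.0868
gripper_force: 0.0
cap [(array([253., 129.]), 0.68)]
1045 ((636.5989990234375, 17.6866455078125), (107.59954071044922, 79.95174407958984), 4.100747108459473) ((637.7821044921875, 17.974470138549805), 64.40774536132812)
310 ((663.0068359375, 19.64590072631836), (44.47096633911133, 45.462425231933594), 51.658599853515625) ((662.9553833007812, 19.10483169555664), 23.913095474243164)
```

View pics/top2.png

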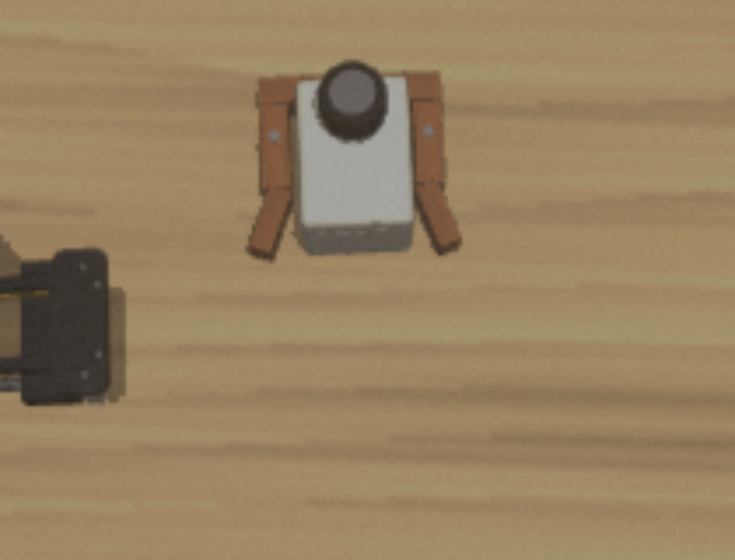

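The crop shows the jug square between the cleats, centred at about (355,150), with the cap at (353,97). So the jug is home and the cap axis is at about (0.663, 0.0195). Next I'll work out the approach to the cap.

```bash
python3 -c "
from h import *
rows([.663,.0195,.20],-.4)"
```

```text
shift mm [193.8 231.5  29.9] turn [-0.001 -0.     0.479] t 8.95 F [ 0.3 -0.4  0.4]
```

```bash
python3 -m jog '[[[40,45,0,0,0,0.1,87],[80,90,0,0,0,0.2,87],[120,140,10,0,0,0.3,87],[155,190,20,0,0,0.4,87],[194,231.5,30,0,0,0.48,87],[194,231.5,30,0,0,0.48,87],[194,231.5,30,0,0,0.48,87],[194,231.5,30,0,0,0.48,87],[194,231.5,30,0,0,0.48,87],[194,231.5,30,0,0,0.48,87]]]'
python3 -c "
from h import *
img,_=grab_frame('wrist'); p=camera_params('wrist'); 
r=spot_in('cap','wrist')[:1]; print(r)
# cap top centre expected pixel (equidistant fisheye)
C=p['R']@np.array([.663,.0195,.132])+p['t']; th=np.arctan2(np.hypot(C[0],C[1]),C[2]); f=p['mtx'][0,0]; print('expect', p['mtx'][:2,2]+f*th*C[:2]/np.hypot(*C[:2]))
cv2.imwrite('pics/w1.png',img)
rows([.663,.0195,.10],-.4)"
```

```text
t: 10.2
eef_pos: [0.6629, 0.0211, 0.2002]
ee_rot: [-3.141, -0.001, -0.399]
force: [0.8, 0.5, 0.5]
width: 0.0869
gripper_force: 0.0
[{'uv': [255.1, 189.8], 'confidence': 0.86}]
expect [254.71674061 199.67147421]
shift mm [  0.5   1.4 100. ] turn [-0.    -0.     0.001] t 10.3 F [ 0.4  0.  -1. ]
```

View pics/w1.png

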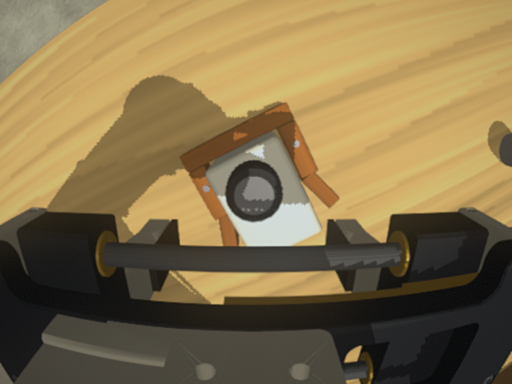

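The wrist view shows the cap at about (254,190), while I expected (255,200). I'll check this with the wrist depth.

```bash
python3 - <<'E'
from h import *
p=camera_params('wrist'); img,d=grab_frame('wrist'); K=p['mtx']
v,u=np.mgrid[0:384,0:512]; a=(u-K[0,2])/K[0,0]; b=(v-K[1,2])/K[1,1]; th=np.hypot(a,b)+1e-9
C=np.stack([np.tan(th)*a/th*d,np.tan(th)*b/th*d,d],-1); W=(C-p['t'])@p['R']; W[(d==0)|(th>1.3)]=np.nan
X,Y,Z=np.moveaxis(W,-1,0); print("cam",np.round(-p['R'].T@p['t'],3),"axis",np.round(p['R'][2],2))
print("zs",W[188,258],W[225,285])
box=(v>150)&(v<235)&(u>215)&(u<300)
k=box&(Z>.124)&(Z<.14); P=(np.c_[X[k],Y[k]]*1000).astype(np.float32); print(len(P),cv2.minEnclosingCircle(P),np.median(Z[k]))
k=(Z>.08)&(Z<.092)&(v<260)&(v>120)&(u>170)&(u<340); P=(np.c_[X[k],Y[k]]*1000).astype(np.float32); print(len(P),cv2.minAreaRect(P))
E
```

```text
cam [ 0.73  -0.007  0.358] axis [-0.24  0.1  -0.96]
zs [0.67097478 0.0132491  0.13209591] [0.61342033 0.00720083 0.08582175]
2589 ((666.8347778320312, 18.682313919067383), 23.6319522857666) 0.1318381054639122
5176 ((642.0272827148438, 17.024200439453125), (109.31423950195312, 79.64510345458984), 4.873484134674072)
```

```bash
python3 -m jog '[[[2.8,0.5,30,0,0,0,87],[2.8,0.5,60,0,0,0,87],[2.8,0.5,85,0,0,0,87],[2.8,0.5,100,0,0,0,87],[2.8,0.5,100,0,0,0,87]]]' && python3 -m jog '[[[0,0,0,0,0,0,60],[0,0,0,0,0,0,52],[0,0,0,0,0,0,48],[0,0,0,0,0,0,44],[0,0,0,0,0,0,40],[0,0,0,0,0,0,40],[0,0,0,0,0,0,40],[0,0,0,0,0,0,40]]]' 50
```

```text
t: 10.98
eef_pos: [0.665, 0.0187, 0.0986]
ee_rot: [3.14, 0.002, -0.4]
force: [-0.5, -0.7, 0.3]
width: 0.0871
gripper_force: 0.0
t: 11.98
eef_pos: [0.6656, 0.0188, 0.0998]
ee_rot: [-3.142, -0.0, -0.4]
force: [-1.6, 1.5, 2.1]
width: 0.0453
gripper_force: 50.0
```

```bash
python3 -m jog '[[[0,0,3,0,0,0,40],[0,0,6,0,0,0,40],[0,0,7,0,0,0,40],[0,0,8,0,0,0,40],[0,0,8,0,0,0,40]]]' 60
```

```text
t: 12.6
eef_pos: [0.6657, 0.0188, 0.0929]
ee_rot: [-3.141, -0.001, -0.399]
force: [-4.2, 0.4, 10.0]
width: 0.0455
gripper_force: 60.0
```

```bash
python3 -m jog '[[[0,0,1,0,0,0,40],[0,0,2,0,0,0,40],[0,0,2,0,0,0,40],[0,0,2,0,0,-0.08,40],[0,0,2,0,0,-0.16,40],[0,0,2,0,0,-0.24,40]]]'; python3 -c "
from h import *
s=arm.get_state();print(s['moment'],s['force'])"
```

```text
t: 13.35
eef_pos: [0.6671, 0.0189, 0.0918]
ee_rot: [-3.141, -0.004, -0.156]
force: [-1.5, -0.0, 13.1]
width: 0.0456
gripper_force: 60.0
[ 0.09607672  0.60702389 -0.07976385] [-1.51318633 -0.02003757 13.05904922]
```

Turning freely at 13 N, with little torque. I'll continue the twist.

```bash
python3 -m jog '[[[0,0,0,0,0,-0.1,40],[0,0,0,0,0,-0.2,40],[0,0,0,0,0,-0.3,40],[0,0,0,0,0,-0.4,40],[0,0,0,0,0,-0.5,40],[0,0,0,0,0,-0.6,40],[0,0,0,0,0,-0.7,40],[0,0,0,0,0,-0.78,40],[0,0,0,0,0,-0.86,40],[0,0,0,0,0,-0.86,40]]]'; python3 - <<'E'
from h import *
s=arm.get_state();print(s['moment'],s['force'])
for n in ("scene",):
    img,W=cloud(n); print(spot_in("cap",n)[:1]); cv2.imwrite("pics/s2.png",cv2.resize(img[90:290,180:380],None,fx=3,fy=3))
E
```

```text
t: 14.6
eef_pos: [0.6672, 0.0193, 0.0918]
ee_rot: [3.139, -0.003, 0.702]
force: [-1.8, 1.6, 12.0]
width: 0.0454
gripper_force: 60.0
[0.3637336  0.67105653 0.06129034] [-1.81219156  1.62016442 12.02913502]
[{'uv': [278.9, 214.3], 'confidence': 0.35}]
```

View pics/s2.png

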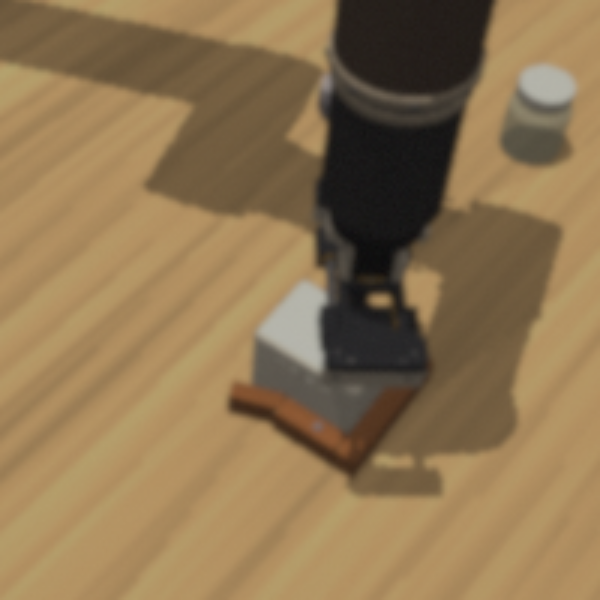

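The scene view shows the jug at about (310,350) of the crop, still seated in the cleats with the gripper on the cap. I'll lift a little and watch the force.

```bash
python3 -m jog '[[[0,0,-4,0,0,0,40],[0,0,-8,0,0,0,40],[0,0,-11,0,0,0,40],[0,0,-14,0,0,0,40],[0,0,-14,0,0,0,40]]]'
```

```text
t: 15.32
eef_pos: [0.6653, 0.0188, 0.1033]
ee_rot: [-3.141, 0.0, 0.7]
force: [-1.5, 0.5, 0.3]
width: 0.0457
gripper_force: 60.0
```

Only 0.3 N, so the cap is free. Lifting it straight up.

```bash
python3 -m jog '[[[0,0,-10,0,0,0,40],[0,0,-25,0,0,0,40],[0,0,-40,0,0,0,40],[0,0,-55,0,0,0,40],[0,0,-70,0,0,0,40],[0,0,-85,0,0,0,40],[0,0,-95,0,0,0,40],[0,0,-95,0,0,0,40],[0,0,-95,0,0,0,40],[0,0,-95,0,0,0,40]]]'
python3 - <<'E'
from h import *
for n in ("scene","wrist"):
    img,_=grab_frame(n); print(n,[(np.round(r["uv"]),round(r["confidence"],2)) for q in("cap","jug") for r in spot_in(q,n)[:1]]); 
    cv2.imwrite(f"pics/{n}3.png",cv2.resize(img[90:290,180:380],None,fx=3,fy=3) if n=="scene" else img)
E
```

```text
t: 16.58
eef_pos: [0.6652, 0.0187, 0.1978]
ee_rot: [-3.141, 0.001, 0.7]
force: [-0.1, 0.5, -0.5]
width: 0.0455
gripper_force: 60.0
scene [(array([361., 131.]), 0.36), (array([146., 279.]), 0.17)]
wrist [(array([251., 235.]), 0.77), (array([241., 180.]), 0.67)]
```

View pics/scene3.png

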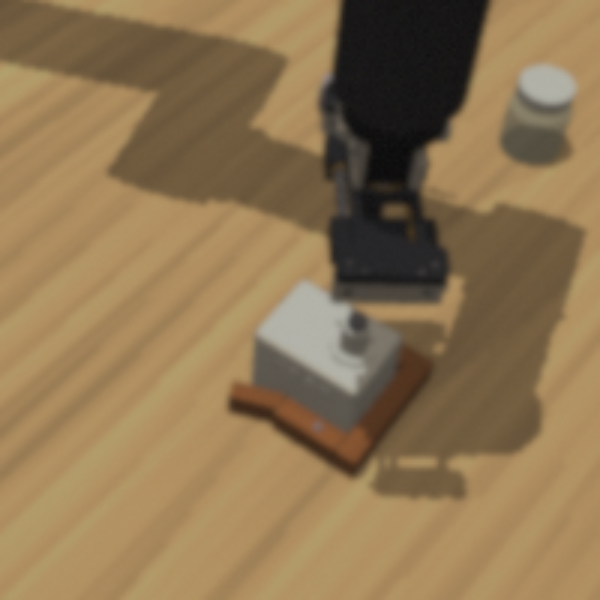

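View pics/wrist3.png

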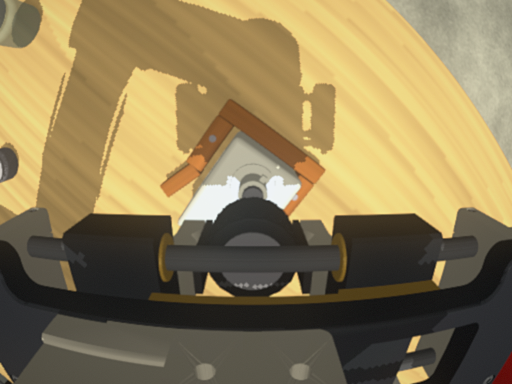

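The scene view shows the bare neck at (355,330) and the jug seated in the cleats. The wrist view shows the cap level in the fingers at (251,245). Handing in.

```bash
python3 -c "
from h import *
print(arm.job_done())"
```

```text
the job is handed in; nothing more can be done
None
```

I pushed the jug home against the cleats, unscrewed the cap and handed the job in at about 17 s, with the cap held level about 8 cm above the open neck; the hand-in call returned no verdict.

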